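# Shim the loose drawer of a bedside chest by feel

## Task

The drawer box in the little oak bedside chest is loose in its bay: draw the tapered steel shim with the wooden head out of its stand and slide it, thin end down, into the narrow open-topped gap (not the wide space with the springs) between the drawer box and the chest's plain side wall until it drags snugly (about 6 N of downward push), then let go and leave it standing wedged there. Do it gently: do not force the drawer, ram the wood, or disturb the candle, the clock or the glasses case.

Things in the scene. Friction and masses are not known exactly. Their poses are not given: they have to be found in the camera images.
- shim: Loose tapered shim, 90 g or so, standing head-up in its stand. Oak head 36 x 18 x 46 mm (x, y, z); its origin is the centre of the head. Below the head a steel blade, 30 mm wide (x), 95 mm long, tapers evenly and symmetrically in thickness (y) from 13 mm under the head to 3 mm at the tip, so the tip lies 118 mm below the origin. z points up from tip to head. Grip it across the 18 mm thickness (y).
- stand_top (a point): Centre of the slot in the top face of the shim's fixed dark wooden stand, a block 100 x 80 x 104 mm high (x, y, z), slot 34 mm (x) by 14.5 mm (y), 100 mm deep. At the start the blade hangs in the slot and the head rests on this face; the head lifts straight out.
- chest: Fixed open-topped oak chest, 200 x 220 x 105 mm high (x, y, z); origin at the centre of its underside, z up. Its side walls at -y and +y are 12 mm thick with tops 105 mm up; the drawer box with a cane front and a brass handle at +x stands inside, its top level with the walls. The -y side has the narrow gap to be shimmed; the wide +y space, with two springs, is not the one.
- gap (a point): Point on the inner face of the chest's rigid -y side wall, at its top edge, half-way along; axes as the chest's. The gap reaches from here towards +y (chest frame) and runs 165 mm along x; how wide it is differs each time, 5.5 to 10.3 mm, and is not given. It is open at the top and 89 mm deep. Its other face is the side of the drawer box, 10 mm thick.
- runner: Steel runner fixed on the chest's floor, carrying the sprung drawer box; origin 8 mm above the chest's underside; it does not show where the box stands. The box yields only along chest +y, about 8 N per mm. Friction on the wood is 0.5 to 0.7: sliding the shim down takes 1.1 to 1.5 times the squeeze; at rest the force felt is some 2 to 4 N lower. Once wedged, the taper holds by itself.
- candle: Bystander: amber glass candle jar with wooden lid, 60 mm across, 70 mm high; origin at centre of underside.
- clock: Bystander: white alarm clock 45 x 100 x 75 mm high; origin at centre of underside.
- case: Bystander: black glasses case 65 x 160 x 36 mm high; origin at centre of underside.
Mind the look-alikes: they are no part of the job. Of the things like the shim, leave any that is blue; of the rest the larger one is meant.

How it is judged:
By the outcome, as a careful person would: the job done as asked, in the order asked, and still so for the second after the job is handed in, with the robot touching nothing.
It also fails if it takes over 51 s, if anything falls off the work surface, if the arm or the gripper's body presses on something with over 40 N, if the wrist force passes 120 N, or if a joint passes its speed limit or range.

## Robot

A 7-joint arm with a two-finger parallel gripper is mounted at the origin on the work surface. World frame = base frame: x ahead of the robot, y to its left, z up, the work surface at z = 0. Lengths are in m, angles in rad, forces in N, time in s.
With the tool pointing down it reaches from about 0.425 to 0.925 m from the base axis. Payload 6.8 kg.
Tool frame: the origin (TCP) lies between the finger pads; the fingertips stand 22 mm ahead of it and the grasp point (between the pads) lies 3 mm ahead of it (bot.tip_reach is the distance from the TCP to the fingertips, in m); z points along the fingers, x is the direction in which the jaws open and shut, and the axes are right-handed (so a half turn about z gives the same grasp; the last joint's range is limited). The gripper opens to 85 mm and grips with 20 to 120 N. Pads are 22 mm wide; open, the fingers measure 114 mm over their backs; the gripper's body (76 mm by 85 mm) begins 54 mm behind the grasp point. The pads swing forward as they close: fully open they stand 13 mm farther back than shut.
Start: joints at [-1.437, 0.477, 0.022, 1.555, -0.011, 1.109, -0.083], TCP at [0.162, 0.655, 0.253] pointing down, gripper open.
Joint ranges: [-2.96, 2.96], [-0.34, 2.1], [-1.41, 1.46], [0.24, 2.44], [-1.37, 4.51], [0.17, 1.92], [-2.96, 2.96]. Speed limits (rad/s): [2.39, 2.39, 3.14, 3.14, 3.14, 3.14, 3.14].

## Interface

Orientations are given as a unit quaternion [w, x, y, z].
In Python, from station import bot gives the robot as it stands.
- The arm moves only by the tool step_arm, never from a script. Its argument "targets" is a list of rows, each a list of 5 numbers: the shift along the tool's x, y, z in mm, then the turn about the tool's z in degrees, then the closure, from 0 (fully open) to 1 (shut). In form: [[dx, dy, dz, spin, jaw], ...]. A call has 1 to 20 rows; each row is the pose to reach, as a shift and turn from the pose commanded when the call began, along the tool's axes at that moment; what a row does not reach only later rows make up. A row lasts 1/12 s, in which the tool goes at most 41.7 mm and 7.16 degrees, less where a joint would pass 70% of its speed; a pose out of reach is approached as far as the arm can. A call with a gripper value outside its range is refused whole. The fingers move at their own pace and stop on an object; "newtons" is the grip in N (left out, the last holds). Time passes only in rows, so rows that repeat a pose let the fingers close. It gives the time, the measured TCP pose, the force and the opening at its end, in the units of the state.
- bot.get_obs(): the state, without advancing time (a new reading comes with each control period).
- bot.read_camera(name): name is "scene" or "side" or "wrist"; returns a dict with "frame" (420x560x3 uint8, red, green, blue), "z_map" (420x560 float32, m along the optical axis (not along the pixel's ray), 0 where there is no reading), "fov_y" (degrees; the focal length in pixels is half the picture's height over the tangent of half this angle, whatever the lens; pixels are square), "cx", "cy" (the principal point, pixels), "R" (3x3) and "t" (3): a world point X has camera coordinates R X + t. Camera axes: x right, y down, z forward; pixel columns grow to the right and rows downward; lengths in m; the calibration is good to about 2 mm. The wrist camera is an equidistant fisheye: a pixel r from the principal point sees the ray r / f radians off the axis. A picture is of the moment at which its call begins.
- bot.hand_in(): hands the job in, once; it reports no verdict.
The state is a dict: "t": time; "q": joint angles; "joint_vel": joint speeds; "joint_torque": joint torques, N m; "eef_pos": TCP position; "tool_rot": TCP orientation; "contact_force": force on the tool from outside, world axes, zero at the start; "torque": the same for the moment, N m; "gripper_width": opening from 0.0 (shut) to 1.0 (fully open).
Only numpy, scipy, OpenCV 4.12 (cv2) and the standard library are available. Lean on these libraries where they do the work, as an engineer would, in place of code of your own. Each camera call takes 0.05 s, during which the arm holds its last target.

## Working session

There is one attempt and no reset: what is moved stays moved. The work goes in short steps, Python scripts to look and compute and a tool call to move; the robot and the scene stay as the last step left them, time stands still between calls to the robot, and variables do not carry over. Pictures are saved under pics/ and viewed, and the job is handed in when it is done.

Besides the shell and the picture viewer there is one more tool, called after ">>>" by a JSON object that holds its "name" and its "arguments", one argument or row to a line. step_arm: Moves the arm, as the interface text tells. Its arguments: {"type":"object","properties":{"targets":{"type":"array"},"newtons":{"type":"number"}},"required":["targets"]}

```bash
mkdir -p pics; ls; cat > h.py <<'E'
import numpy as np,cv2
from station import bot
def cam(n,save=None):
    c=bot.read_camera(n)
    if save: cv2.imwrite('pics/'+save,cv2.cvtColor(c['frame'],cv2.COLOR_RGB2BGR))
    return c
def f(c): return 210/np.tan(np.radians(c['fov_y']/2))
def pt(c,u,v,z):  # pixel + depth -> world
    d=np.array([(u-c['cx'])/f(c),(v-c['cy'])/f(c),1.])*z
    return c['R'].T@(d-c['t'])
def ray(c,u,v,h): # onto plane z=h
    o=-c['R'].T@c['t']; d=c['R'].T@np.array([(u-c['cx'])/f(c),(v-c['cy'])/f(c),1.])
    return o+d*(h-o[2])/d[2]
def cloud(c):
    v,u=np.mgrid[0:420,0:560]; z=c['z_map']
    p=np.stack([(u-c['cx'])/f(c)*z,(v-c['cy'])/f(c)*z,z],-1)-c['t']
    return p@c['R']
E
python3 - <<'E'
from h import *
import pickle
for n in('scene','side','wrist'):
    c=cam(n,n+'0.png'); pickle.dump(c,open(n+'0.pkl','wb')); print(n,c['fov_y'],c['cx'],c['cy'],(-c['R'].T@c['t']).round(3))
o=bot.get_obs(); print({k:np.round(v,3) for k,v in o.items()})
E
```

```text
pics
scene 46.94265967336263 281.6741961326786 219.56611992848752 [ 1.006 -0.576  0.706]
side 49.356258952121124 287.02065659020934 206.7524807729791 [0.564 0.732 0.863]
wrist 65.70646984690485 277.65106175869533 210.66474746961677 [0.095 0.671 0.372]
{'t': np.float64(0.15), 'q': array([-1.437,  0.478,  0.022,  1.556, -0.011,  1.109, -0.083]), 'joint_vel': array([ 0.001, -0.003,  0.001, -0.003, -0.001, -0.001,  0.001]), 'joint_torque': array([ 3.0000e-03, -5.9693e+01,  1.6100e+00, -2.8149e+01,  1.3000e-02,
        6.0000e-03, -0.0000e+00]), 'eef_pos': array([0.162, 0.655, 0.253]), 'tool_rot': array([ 0.   ,  0.787,  0.617, -0.001]), 'contact_force': array([ 0.24 ,  0.225, -0.796]), 'torque': array([0.009, 0.012, 0.022]), 'gripper_width': np.float64(0.998)}
```

View pics/scene0.png

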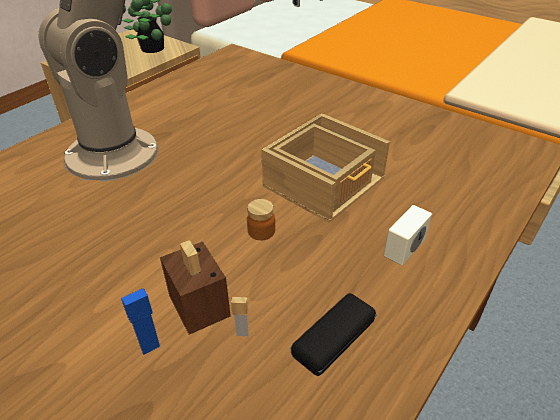

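View pics/side0.png

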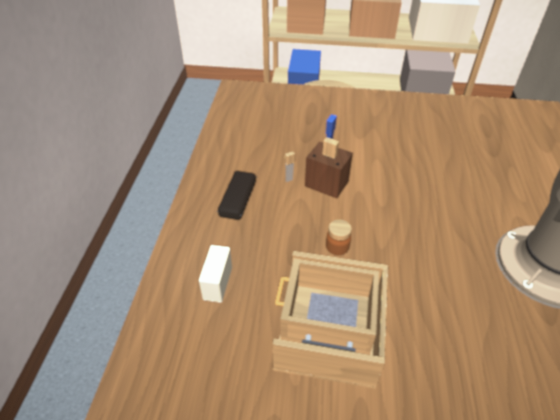

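View pics/wrist0.png

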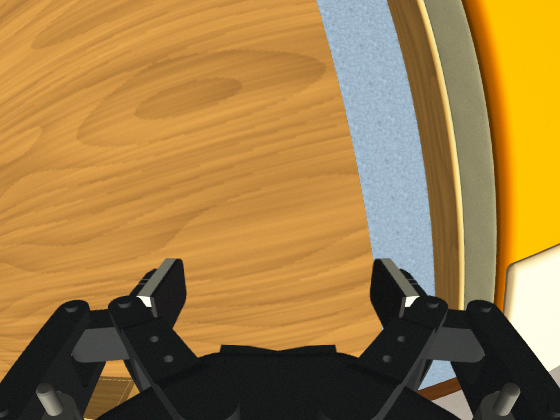

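```bash
python3 - <<'E'
from h import *
import pickle
for n,rois in(('scene',dict(stand=(150,230,230,340),chest=(255,110,395,225))),('side',dict(stand=(295,130,360,200),chest=(265,245,395,390)))):
    c=pickle.load(open(n+'0.pkl','rb')); P=cloud(c)
    im=cv2.cvtColor(c['frame'],cv2.COLOR_RGB2BGR)
    for k,(a,b,e,g) in rois.items():
        p=P[b:g,a:e].reshape(-1,3)
        for lo,hi in ((.095,.115),(.135,.16)):
            m=(p[:,2]>lo)&(p[:,2]<hi); q=p[m]
            if len(q)<10: continue
            r=cv2.minAreaRect((q[:,:2]*1000).astype(np.float32))
            print(n,k,lo,len(q),'medz',np.median(q[:,2]).round(4),'rect',np.round(r[0],1),np.round(r[1],1),round(r[2],1),'mean',q.mean(0).round(4))
    for k,(a,b,e,g) in rois.items():
        s=4
        cr=cv2.resize(im[b:g,a:e],None,fx=s,fy=s,interpolation=cv2.INTER_CUBIC); cv2.imwrite(f'pics/{n}_{k}.png',cr); print(cr.shape)
E
```

```text
scene stand 0.095 1958 medz 0.1043 rect [ 532.9 -247.9] [133.4 106.5] 67.6 mean [ 0.5501 -0.2307  0.104 ]
scene stand 0.135 261 medz 0.1497 rect [ 542.6 -224.2] [18.  37.5] 67.9 mean [ 0.5456 -0.2264  0.1475]
scene chest 0.095 2732 medz 0.1042 rect [514.6 229.2] [225.6 203.3] 85.8 mean [0.5129 0.2147 0.103 ]
(440, 320, 3)
(460, 560, 3)
side stand 0.095 739 medz 0.1025 rect [ 529.1 -253.4] [156.3 103.1] 69.1 mean [ 0.5413 -0.2164  0.1025]
side stand 0.135 120 medz 0.1462 rect [ 540.6 -220.1] [22.  36.5] 64.5 mean [ 0.541  -0.2173  0.1447]
side chest 0.095 3972 medz 0.1032 rect [514.1 230.6] [224.2 200. ] 85.7 mean [0.5068 0.237  0.1026]
(280, 260, 3)
(580, 520, 3)
```

View pics/scene_stand.png

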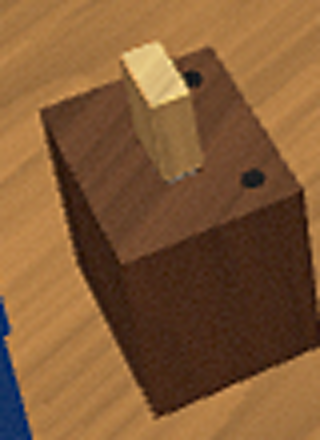

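View pics/scene_chest.png

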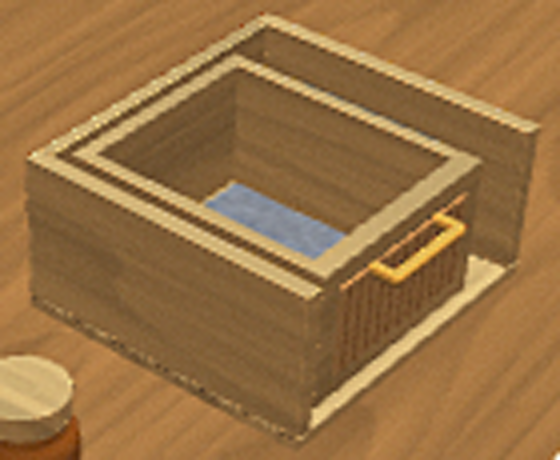

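View pics/side_chest.png

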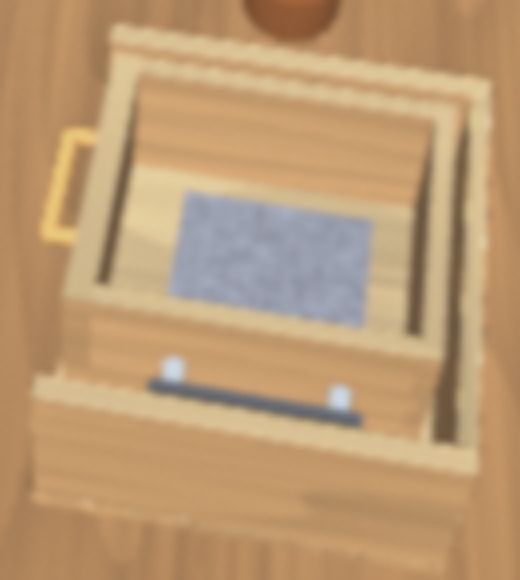

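```bash
cat >> h.py <<'E'
from scipy.spatial.transform import Rotation as Rn
def go(p,jaw_deg=None):
    o=bot.get_obs(); w,x,y,z=o['tool_rot']; R=Rn.from_quat([x,y,z,w]).as_matrix()
    a=np.degrees(np.arctan2(R[1,0],R[0,0]))
    print('pos',o['eef_pos'].round(4),'jaw',a.round(2),'tilt',np.degrees(np.arccos(-R[2,2])).round(2),'F',o['contact_force'].round(2),'w',o['gripper_width'].round(3),'t',o['t'].round(2))
    d=R.T@(np.array(p)-o['eef_pos'])*1000
    print('shift mm',d.round(1), 'spin', None if jaw_deg is None else ((a-jaw_deg+90)%180-90).round(2))
E
python3 - <<'E'
from h import *
go([.507,.132,.26],85.75)
c=cam('wrist'); print('axis',c['R'][2].round(3),'right',c['R'][0].round(3))
E
```

```text
Traceback (most recent call last):
  File "h.py", line 22, in go
    print('pos',o['eef_pos'].round(4),'jaw',a.round(2),'tilt',np.degrees(np.arccos(-R[2,2])).round(2),'F',o['contact_force'].round(2),'w',o['gripper_width'].round(3),'t',o['t'].round(2))
                                                                                                                                          ^^^^^^^^^^^^^^^^^^^^^^^^
AttributeError: 'float' object has no attribute 'round'
```

```bash
sed -i "s/o\['gripper_width'\].round(3)/round(float(o['gripper_width']),3)/; s/o\['t'\].round(2)/round(float(o['t']),2)/" h.py
python3 - <<'E'
from h import *
go([.507,.132,.26],85.75)
c=cam('wrist'); print('axis',c['R'][2].round(3),'right',c['R'][0].round(3))
E
```

```text
pos [0.1615 0.655  0.2525] jaw 76.14 tilt 0.08 F [ 0.24  0.23 -0.8 ] w 0.998 t 0.15
shift mm [-425.   460.6   -6.8] spin -9.61
axis [ 0.256 -0.064 -0.964] right [ 0.239  0.971 -0.001]
```

>>> {"name": "step_arm", "arguments": {
  "targets": [
    [-425, 461, -7, -9.6, 0],
    [-425, 461, -7, -9.6, 0],
    [-425, 461, -7, -9.6, 0],
    [-425, 461, -7, -9.6, 0],
    [-425, 461, -7, -9.6, 0],
    [-425, 461, -7, -9.6, 0],
    [-425, 461, -7, -9.6, 0],
    [-425, 461, -7, -9.6, 0],
    [-425, 461, -7, -9.6, 0],
    [-425, 461, -7, -9.6, 0],
    [-425, 461, -7, -9.6, 0],
    [-425, 461, -7, -9.6, 0],
    [-425, 461, -7, -9.6, 0],
    [-425, 461, -7, -9.6, 0],
    [-425, 461, -7, -9.6, 0],
    [-425, 461, -7, -9.6, 0],
    [-425, 461, -7, -9.6, 0],
    [-425, 461, -7, -9.6, 0],
    [-425, 461, -7, -9.6, 0],
    [-425, 461, -7, -9.6, 0]
  ]
}}

```text
t: 1.87
eef_pos: [0.5066, 0.1341, 0.2602]
tool_rot: [-0.0, 0.732, 0.681, -0.0]
contact_force: [-0.4, -0.3, -0.6]
gripper_width: 1.001
```

```bash
cat >> h.py <<'E'
def wray(c,u,v,h):
    x=(u-c['cx'])/f(c);y=(v-c['cy'])/f(c);r=np.hypot(x,y)
    d=np.array([x/r*np.sin(r),y/r*np.sin(r),np.cos(r)]) if r>1e-9 else np.array([0,0,1.])
    o=-c['R'].T@c['t']; d=c['R'].T@d
    return o+d*(h-o[2])/d[2]
def wcloud(c):
    v,u=np.mgrid[0:420,0:560]; x=(u-c['cx'])/f(c);y=(v-c['cy'])/f(c);r=np.hypot(x,y)+1e-9
    z=c['z_map']; s=np.tan(r)/r*z
    return (np.stack([x*s,y*s,z],-1)-c['t'])@c['R']
E
python3 - <<'E'
from h import *
import pickle
go([.507,.132,.26],85.75)
c=cam('wrist','w1.png');pickle.dump(c,open('w1.pkl','wb'))
E
```

```text
pos [0.5066 0.1341 0.2602] jaw 85.92 tilt 0.04 F [-0.38 -0.34 -0.58] w 1.001 t 1.87
shift mm [-2.   0.5  0.2] spin 0.17
```

View pics/w1.png

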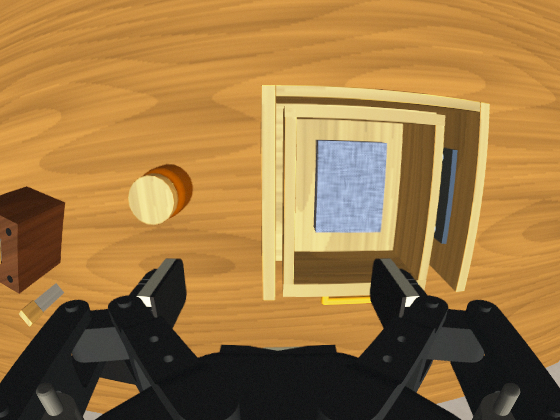

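```bash
python3 - <<'E'
from h import *
import pickle
c=pickle.load(open('w1.pkl','rb')); im=c['frame']
cv2.imwrite('pics/w1c.png',cv2.cvtColor(cv2.resize(im[80:310,240:310],None,fx=2.5*3,fy=2.5,interpolation=cv2.INTER_CUBIC),cv2.COLOR_RGB2BGR))
P=wcloud(c)
for v in(130,160,190,220,250,270):
    print(v,' '.join(f"{int(im[v,u].sum()/3)}" for u in range(256,300)))
    print('   z',' '.join(f"{P[v,u,2]*1000:.0f}" for u in range(256,300)))
E
```

```text
130 143 142 144 142 133 151 186 196 201 202 202 198 198 198 200 201 203 202 206 153 189 198 198 195 197 196 196 89 69 183 193 193 193 194 192 191 194 196 196 196 188 189 191 191
   z -1 -1 1 -2 -2 -1 104 104 105 105 103 104 104 105 105 104 104 104 103 65 6 8 7 7 7 8 8 50 99 104 104 105 105 104 104 105 104 104 104 103 104 21 22 22
160 142 143 141 140 141 166 185 193 198 199 198 197 198 197 201 203 201 201 203 153 185 189 189 189 190 190 168 93 113 190 194 192 195 194 192 196 195 198 201 207 168 193 192 190
   z -1 -2 -2 -1 -1 104 103 105 104 103 103 105 104 104 104 104 106 105 104 56 7 7 8 5 7 8 8 64 104 104 104 105 105 104 105 104 102 104 104 104 20 21 21 20
190 144 143 142 141 142 146 184 193 195 197 198 197 197 198 198 200 200 200 201 158 193 201 200 200 201 200 153 93 162 196 195 196 195 195 194 194 194 198 197 181 191 192 190 190
   z -1 -1 -0 -1 -1 104 102 104 104 103 104 104 103 103 104 104 104 103 102 46 7 8 8 7 8 6 17 79 103 105 104 105 105 104 104 103 104 103 104 103 22 21 21 22
220 139 138 140 139 141 128 191 199 199 196 197 195 196 195 197 200 200 201 201 155 176 182 182 1
[... 203 characters left out ...]
05 104 103 104 103 20 21 21 21 21
250 125 126 126 126 127 101 173 198 198 197 194 194 195 194 195 197 199 200 200 169 193 197 197 198 197 198 103 92 185 194 196 196 194 195 193 191 193 191 177 201 201 201 201 204
   z 0 -0 -1 -1 -2 -1 103 104 103 105 104 104 104 105 104 103 104 104 104 23 7 7 7 7 8 6 50 103 105 104 104 102 103 105 105 104 103 104 22 20 21 20 21 21
270 125 126 128 125 126 128 167 193 197 195 194 193 196 194 194 194 197 199 200 147 129 129 127 126 127 126 93 119 192 194 198 196 193 194 191 190 190 197 74 73 75 76 72 73
   z -1 -0 -2 -3 -1 -0 104 105 104 103 104 103 104 104 102 104 103 104 102 -2 -1 -2 -0 -1 -2 -1 62 103 105 103 104 104 104 104 104 104 103 104 74 75 73 75 74 74
```

View pics/w1c.png

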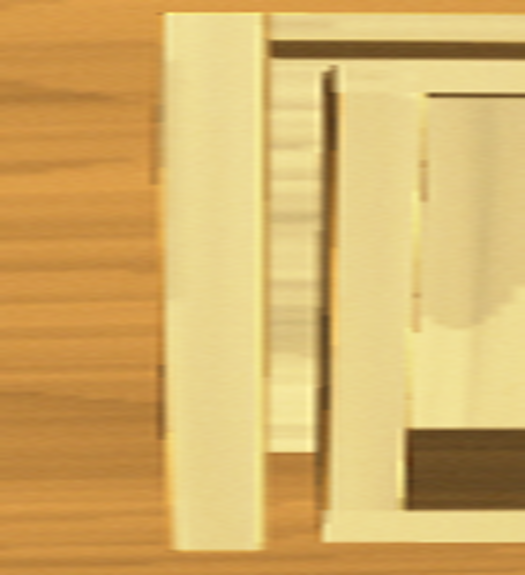

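```bash
python3 - <<'E'
from h import *
import pickle
c=pickle.load(open('w1.pkl','rb')); im=c['frame']
ex=np.array([np.cos(np.radians(-4.25)),np.sin(np.radians(-4.25))]); ey=np.array([-ex[1],ex[0]])
for v,a,b,d,e in((130,261.5,274.6,284.2,296),(160,261,274.6,283.7,295.6),(190,261.3,274.6,283.2,295),(220,261.6,274.5,283.2,294.5),(250,261.6,274.4,282.6,293.6),(270,261.5,274.5,282.5,293.5)):
    Q=[wray(c,u,v,.105)[:2]*1000 for u in(a,b,d,e)]
    print(v,[q.round(1) for q in Q],'y in chest',[((q-[514.4,230])@ey).round(1) for q in Q], 'x',((Q[1]-[514.4,230])@ex).round(1))
# ends of wall along x and line fit
print('ends',[wray(c,268,v,.105).round(4) for v in(85.5,299.5)])
# cloud rect
P=wcloud(c); 
m=(abs(P[...,2]-.104)<.006); m[:, :255]=0; m[:,495:]=0; m[300:]=0
q=P[m][:,:2]*1000; 
print(cv2.minAreaRect(q.astype(np.float32)))
E
```

```text
130 [array([442.7, 124.9]), array([443.5, 135.9]), array([444.1, 143.9]), array([444.7, 153.8])] y in chest [np.float64(-110.1), np.float64(-99.1), np.float64(-91.1), np.float64(-81.2)] x -63.7
160 [array([468.1, 122.5]), array([468.9, 134. ]), array([469.5, 141.7]), array([470.2, 151.8])] y in chest [np.float64(-110.6), np.float64(-99.1), np.float64(-91.4), np.float64(-81.3)] x -38.2
190 [array([494.1, 120.7]), array([494.9, 132.1]), array([495.4, 139.5]), array([496.1, 149.7])] y in chest [np.float64(-110.5), np.float64(-99.0), np.float64(-91.6), np.float64(-81.4)] x -12.2
220 [array([521. , 118.7]), array([521.8, 130.1]), array([522.4, 137.7]), array([523.1, 147.7])] y in chest [np.float64(-110.5), np.float64(-99.1), np.float64(-91.4), np.float64(-81.4)] x 14.8
250 [array([549.5, 116.2]), array([550.3, 127.9]), array([550.9, 135.3]), array([551.6, 145.3])] y in chest [np.float64(-110.8), np.float64(-99.2), np.float64(-91.7), np.float64(-81.7)] x 43.4
270 [array([569.7, 114.4]), array([570.5, 126.5]), array([571.1, 133.9]), array([571.9, 144.2])] y in chest [np.float64(-111.2), np.float64(-99.1), np.float64(-91.6), np.float64(-81.3)] x 63.7
ends [array([0.4055, 0.1331, 0.105 ]), array([0.6023, 0.1177, 0.105 ])]
((511.38818359375, 229.62197875976562), (220.9251708984375, 199.50071716308594), 85.57528686523438)
```

```bash
python3 - <<'E'
from h import *
go([.5415,-.222,.24],67.9)
E
```

```text
pos [0.5067 0.1339 0.2602] jaw 85.91 tilt 0.03 F [-0.07 -0.37 -0.86] w 1.002 t 1.92
shift mm [-352.5   60.1   20.1] spin 18.01
```

>>> {"name": "step_arm", "arguments": {
  "targets": [
    [-352, 60, 0, 18, 0],
    [-352, 60, 0, 18, 0],
    [-352, 60, 0, 18, 0],
    [-352, 60, 0, 18, 0],
    [-352, 60, 0, 18, 0],
    [-352, 60, 0, 18, 0],
    [-352, 60, 0, 18, 0],
    [-352, 60, 0, 18, 0],
    [-352, 60, 0, 18, 0],
    [-352, 60, 0, 18, 0],
    [-352, 60, 10, 18, 0],
    [-352, 60, 15, 18, 0],
    [-352, 60, 20, 18, 0],
    [-352, 60, 20, 18, 0],
    [-352, 60, 20, 18, 0],
    [-352, 60, 20, 18, 0]
  ]
}}

```text
t: 3.25
eef_pos: [0.5414, -0.2222, 0.2404]
tool_rot: [-0.0, 0.83, 0.558, 0.0]
contact_force: [-0.8, -0.1, -0.6]
gripper_width: 0.996
```

```bash
python3 - <<'E'
from h import *
import pickle
go([.5415,-.222,.24],67.9)
c=cam('wrist','w2.png');pickle.dump(c,open('w2.pkl','wb'))
P=wcloud(c); m=(abs(P[...,2]-.150)<.008); m[330:]=0
n,l,s,ce=cv2.connectedComponentsWithStats(m.astype(np.uint8))
for i in range(1,n):
    if s[i,4]>50:
        q=P[l==i]; print(s[i],ce[i].round(1),np.median(q[:,2]).round(4),cv2.minAreaRect((q[:,:2]*1000).astype(np.float32)))
E
```

```text
pos [ 0.5414 -0.2222  0.2404] jaw 67.83 tilt 0.02 F [-0.85 -0.11 -0.61] w 0.996 t 3.25
shift mm [ 0.2 -0.   0.4] spin -0.07
[ 262  194   27   53 1363] [274.9 220.1] 0.1488 ((538.4305419921875, -223.624755859375), (18.021358489990234, 36.3890266418457), 67.1296615600586)
```

View pics/w2.png

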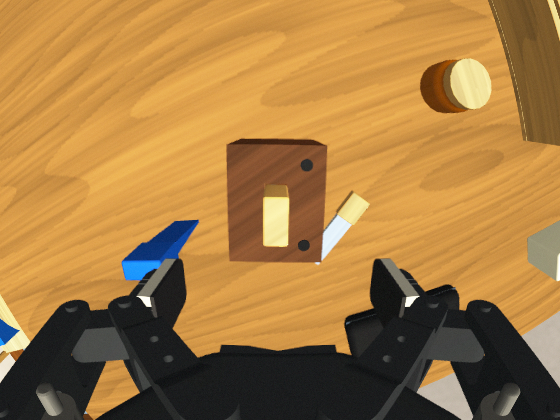

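```bash
python3 - <<'E'
from h import *
import pickle
c=pickle.load(open('w2.pkl','rb')); P=wcloud(c); im=c['frame'].astype(int)
m=(im[...,2]>im[...,0]+60)&(P[...,2]>.005); m[:,:110]=0;m[:,210:]=0
q=P[m]; print('blue',q.min(0),q.max(0))
q=P[190:265,320:372].reshape(-1,3); print('small maxz',q[:,2].max())
go([.5398,-.2233,.135],67.3)
E
```

```text
blue [ 0.47801974 -0.35737132  0.00500445] [ 0.55117001 -0.19730616  0.35998998]
small maxz 0.3599899805874532
pos [ 0.5415 -0.2225  0.2405] jaw 67.81 tilt 0.03 F [ 0.89 -1.1   0.34] w 0.998 t 3.3
shift mm [ -1.4  -1.3 105.5] spin 0.51
```

```bash
python3 - <<'E'
from h import *
import pickle
c=pickle.load(open('scene0.pkl','rb')); P=cloud(c); im=c['frame'].astype(int)
for n,(a,b,e,g) in dict(blue=(118,285,165,357),small=(228,293,252,337)).items():
    q=P[b:g,a:e].reshape(-1,3); q=q[q[:,2]>.01]; q=q[q[:,2]<.3]
    print(n,np.percentile(q,[2,50,98],axis=0).round(3).tolist())
E
```

```text
blue [[0.535, -0.358, 0.014], [0.548, -0.342, 0.101], [0.556, -0.326, 0.142]]
small [[0.602, -0.235, 0.012], [0.649, -0.227, 0.069], [0.66, -0.207, 0.099]]
```

>>> {"name": "step_arm", "arguments": {
  "targets": [
    [-1.4, -1.3, 20, 0.5, 0],
    [-1.4, -1.3, 50, 0.5, 0],
    [-1.4, -1.3, 80, 0.5, 0],
    [-1.4, -1.3, 95, 0.5, 0],
    [-1.4, -1.3, 105, 0.5, 0],
    [-1.4, -1.3, 105, 0.5, 0],
    [-1.4, -1.3, 105, 0.5, 0]
  ]
}}

```text
t: 3.88
eef_pos: [0.5398, -0.2241, 0.1358]
tool_rot: [0.0, 0.833, 0.554, 0.0]
contact_force: [1.1, 0.1, -0.1]
gripper_width: 1.0
```

```bash
python3 - <<'E'
from h import *
go([.5398,-.2233,.135],67.3)
c=cam('wrist','w3.png')
E
```

```text
pos [ 0.5398 -0.2241  0.1358] jaw 67.24 tilt 0.03 F [ 1.07  0.11 -0.14] w 1.0 t 3.88
shift mm [ 0.7 -0.3  0.8] spin -0.06
```

View pics/w3.png

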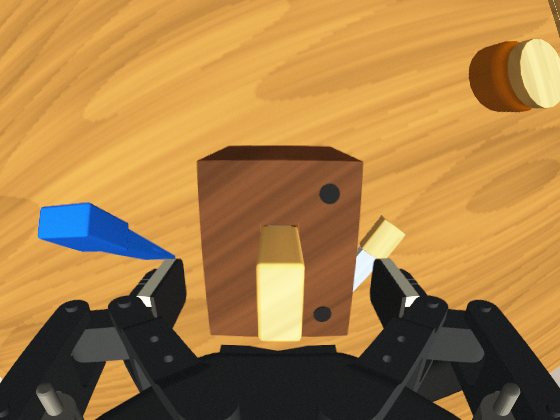

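>>> {"name": "step_arm", "arguments": {
  "targets": [
    [0, 0, 0, 0, 0.6],
    [0, 0, 0, 0, 0.7],
    [0, 0, 0, 0, 0.8],
    [0, 0, 0, 0, 1],
    [0, 0, 0, 0, 1],
    [0, 0, 0, 0, 1],
    [0, 0, 0, 0, 1],
    [0, 0, 0, 0, 1],
    [0, 0, 0, 0, 1],
    [0, 0, 0, 0, 1],
    [0, 0, 0, 0, 1],
    [0, 0, 0, 0, 1]
  ],
  "newtons": 60
}}

```text
t: 4.93
eef_pos: [0.5395, -0.224, 0.1356]
tool_rot: [0.0, 0.833, 0.554, 0.0]
contact_force: [-0.6, 0.5, 5.1]
gripper_width: 0.204
```

>>> {"name": "step_arm", "arguments": {
  "targets": [
    [0, 0, -5, 0, 1],
    [0, 0, -15, 0, 1],
    [0, 0, -30, 0, 1],
    [0, 0, -50, 0, 1],
    [0, 0, -70, 0, 1],
    [0, 0, -90, 0, 1],
    [0, 0, -110, 0, 1],
    [0, 0, -130, 0, 1],
    [0, 0, -150, 0, 1],
    [0, 0, -160, 0, 1],
    [0, 0, -160, 0, 1],
    [0, 0, -160, 0, 1]
  ]
}}

```text
t: 5.93
eef_pos: [0.5393, -0.2238, 0.2952]
tool_rot: [0.0, 0.833, 0.554, 0.0]
contact_force: [0.6, 0.0, -1.2]
gripper_width: 0.205
```

```bash
python3 - <<'E'
from h import *
go([.507,.135,.285],85.75)
c=cam('wrist','w4.png'); cam('scene','s4.png')
E
```

```text
pos [ 0.5393 -0.2238  0.2952] jaw 67.25 tilt 0.03 F [ 0.64  0.02 -1.18] w 0.205 t 5.93
shift mm [ 318.4 -168.6   10.3] spin -18.5
```

View pics/w4.png

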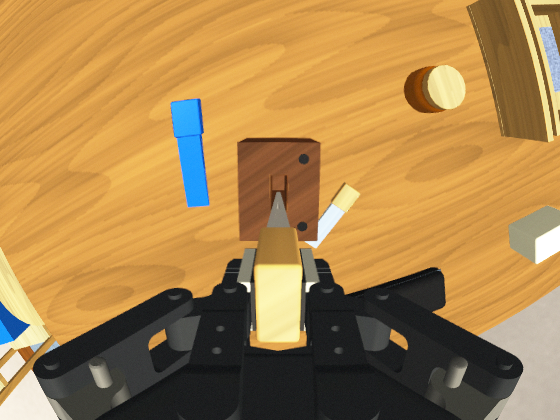

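View pics/s4.png

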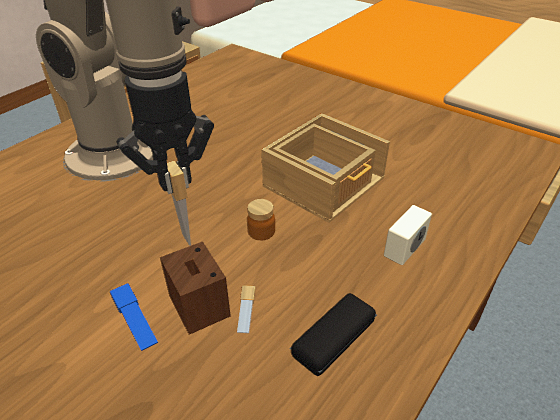

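>>> {"name": "step_arm", "arguments": {
  "targets": [
    [318, -169, 0, -18.5, 1],
    [318, -169, 0, -18.5, 1],
    [318, -169, 0, -18.5, 1],
    [318, -169, 0, -18.5, 1],
    [318, -169, 0, -18.5, 1],
    [318, -169, 0, -18.5, 1],
    [318, -169, 0, -18.5, 1],
    [318, -169, 0, -18.5, 1],
    [318, -169, 0, -18.5, 1],
    [318, -169, 0, -18.5, 1],
    [318, -169, 0, -18.5, 1],
    [318, -169, 20, -18.5, 1],
    [318, -169, 35, -18.5, 1],
    [318, -169, 45, -18.5, 1],
    [318, -169, 45, -18.5, 1],
    [318, -169, 45, -18.5, 1],
    [318, -169, 45, -18.5, 1]
  ]
}}

```text
t: 7.45
eef_pos: [0.5071, 0.1342, 0.2508]
tool_rot: [0.0, 0.733, 0.68, 0.0]
contact_force: [0.1, -0.3, -1.2]
gripper_width: 0.199
```

```bash
python3 - <<'E'
from h import *
import pickle
go([.507,.135,.25],85.75)
c=cam('wrist','w5.png');pickle.dump(c,open('w5.pkl','wb'))
im=c['frame']
cv2.imwrite('pics/w5c.png',cv2.cvtColor(cv2.resize(im[60:260,220:340],None,fx=5,fy=3,interpolation=cv2.INTER_CUBIC),cv2.COLOR_RGB2BGR))
E
```

```text
pos [0.5071 0.1342 0.2508] jaw 85.69 tilt 0.04 F [ 0.07 -0.27 -1.17] w 0.199 t 7.45
shift mm [ 0.8 -0.2  0.8] spin -0.06
```

View pics/w5.png

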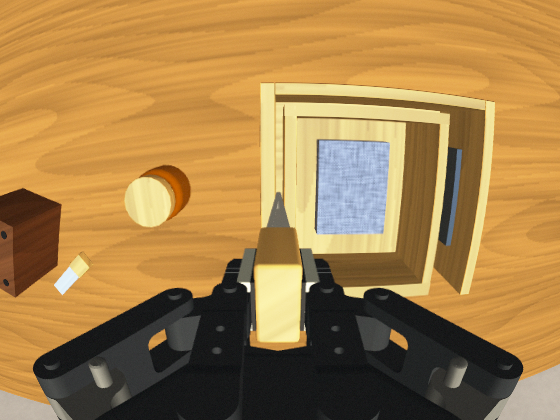

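View pics/w5c.png

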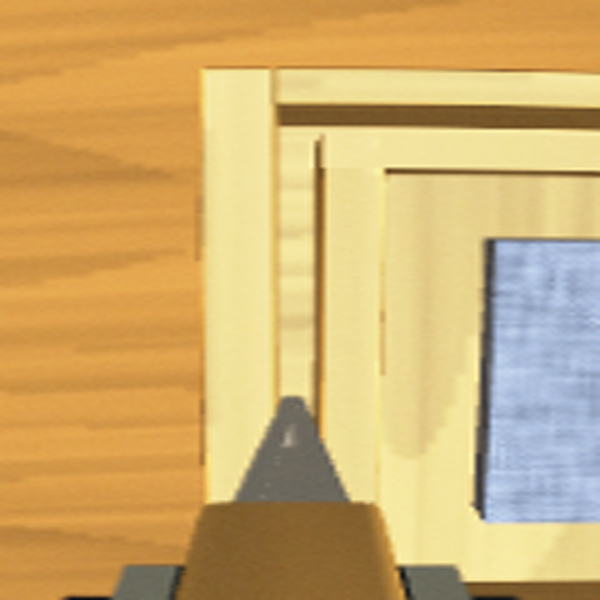

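```bash
python3 - <<'E'
from h import *
import pickle
c=pickle.load(open('w5.pkl','rb'))
im=c['frame']
for v in(150,170,185,192,196): print(v,' '.join(f"{int(im[v,u].sum()/3)}" for u in range(258,300)))
ex=np.array([np.cos(np.radians(-4.25)),np.sin(np.radians(-4.25))]); ey=np.array([-ex[1],ex[0]])
for v in (170,185): print('gap',[(wray(c,u,v,.105)[:2]@ey*1000).round(1) for u in(275.0,283.7)])
print('tip',[(wray(c,u,194,.124)[:2]@ey*1000).round(1) for u in(276.8,280.4)])
print('tcp',(bot.get_obs()['eef_pos'][:2]@ey*1000).round(1))
E
```

```text
150 161 160 174 194 203 206 208 209 208 205 208 208 210 210 210 212 184 169 194 198 196 198 198 198 174 100 119 200 205 202 204 203 203 203 205 205 208 206 187 202 201 200
170 141 140 150 191 204 206 209 209 209 209 207 208 207 210 211 212 191 169 193 196 195 195 197 198 180 103 137 200 205 205 206 205 204 202 205 206 207 206 178 201 200 200
185 140 140 132 188 201 204 208 208 207 207 208 206 209 210 211 211 190 162 199 207 206 208 206 206 158 99 143 201 205 204 205 204 204 203 205 207 208 212 196 204 200 200
192 153 153 136 181 198 203 208 208 207 205 205 206 208 210 211 212 192 162 153 127 126 125 165 199 161 101 162 203 204 205 204 203 203 204 204 206 210 209 202 202 201 199
196 155 153 115 180 198 204 207 208 206 205 206 209 209 209 210 210 192 130 103 103 103 106 103 145 144 97 164 204 204 204 205 202 204 204 205 206 209 206 204 202 199 200
gap [np.float64(169.0), np.float64(176.2)]
gap [np.float64(169.0), np.float64(176.2)]
tip [np.float64(170.5), np.float64(173.3)]
tcp 171.6
```

>>> {"name": "step_arm", "arguments": {
  "targets": [
    [0.6, 0, 0, 0, 1],
    [0.6, 0, 5, 0, 1],
    [0.6, 0, 10, 0, 1],
    [0.6, 0, 15, 0, 1],
    [0.6, 0, 20, 0, 1],
    [0.6, 0, 24, 0, 1],
    [0.6, 0, 28, 0, 1],
    [0.6, 0, 30, 0, 1],
    [0.6, 0, 30, 0, 1]
  ]
}}

```text
t: 8.25
eef_pos: [0.5063, 0.1352, 0.2197]
tool_rot: [-0.0, 0.733, 0.68, -0.001]
contact_force: [-0.1, 0.5, -0.2]
gripper_width: 0.208
```

```bash
python3 - <<'E'
from h import *
import pickle
go([.507,.135,.25],85.75)
c=cam('wrist','w6.png')
im=c['frame']
cv2.imwrite('pics/w6c.png',cv2.cvtColor(cv2.resize(im[60:260,220:340],None,fx=5,fy=3,interpolation=cv2.INTER_CUBIC),cv2.COLOR_RGB2BGR))
c=cam('scene')['frame']
cv2.imwrite('pics/s6.png',cv2.cvtColor(cv2.resize(c[20:230,200:400],None,fx=3,fy=2.8,interpolation=cv2.INTER_CUBIC),cv2.COLOR_RGB2BGR))
E
```

```text
pos [0.5063 0.1352 0.2197] jaw 85.75 tilt 0.06 F [-0.08  0.49 -0.18] w 0.208 t 8.25
shift mm [ -0.1   0.7 -30.3] spin -0.0
```

View pics/w6c.png

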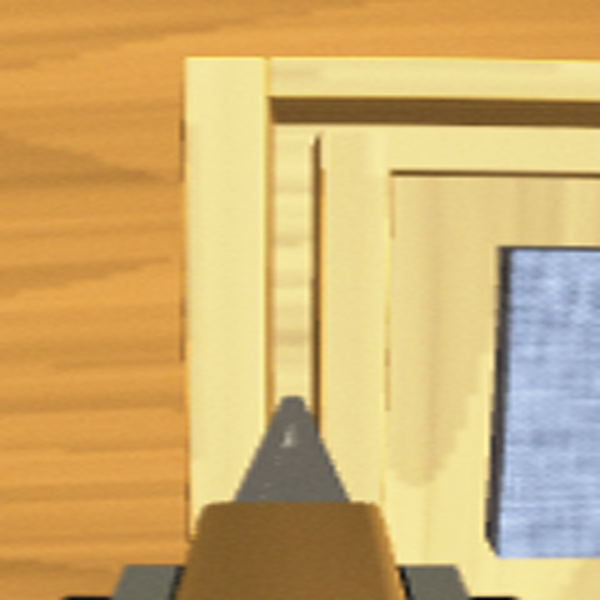

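View pics/s6.png

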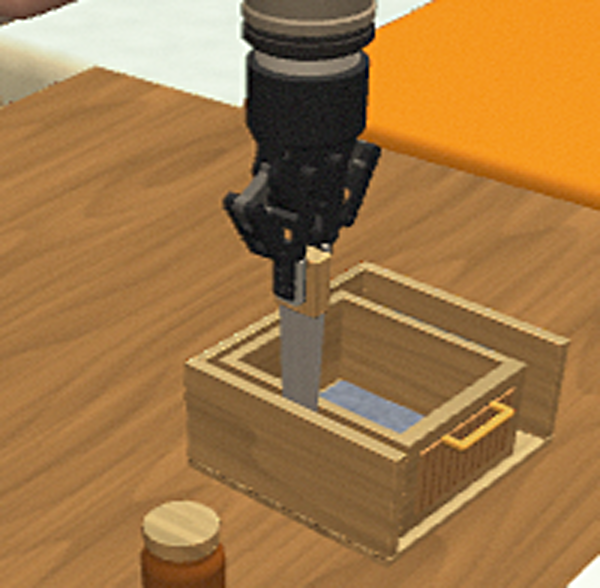

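>>> {"name": "step_arm", "arguments": {
  "targets": [
    [0.3, 0, 3, 0, 1],
    [0.3, 0, 6, 0, 1],
    [0.3, 0, 9, 0, 1],
    [0.3, 0, 12, 0, 1],
    [0.3, 0, 15, 0, 1],
    [0.3, 0, 17, 0, 1],
    [0.3, 0, 18, 0, 1],
    [0.3, 0, 18, 0, 1]
  ]
}}

```text
t: 9.02
eef_pos: [0.5065, 0.1355, 0.202]
tool_rot: [-0.0, 0.733, 0.68, -0.0]
contact_force: [0.6, -0.7, -1.3]
gripper_width: 0.208
```

>>> {"name": "step_arm", "arguments": {
  "targets": [
    [0, 0, 2, 0, 1],
    [0, 0, 4, 0, 1],
    [0, 0, 6, 0, 1],
    [0, 0, 6, 0, 1],
    [0, 0, 6, 0, 1]
  ]
}}

```text
t: 9.43
eef_pos: [0.5066, 0.1355, 0.1961]
tool_rot: [-0.0, 0.733, 0.68, -0.0]
contact_force: [0.7, -0.4, -0.7]
gripper_width: 0.203
```

>>> {"name": "step_arm", "arguments": {
  "targets": [
    [0, 0, 1, 0, 1],
    [0, 0, 2, 0, 1],
    [0, 0, 3, 0, 1],
    [0, 0, 3, 0, 1]
  ]
}}

```text
t: 9.77
eef_pos: [0.5065, 0.1355, 0.1931]
tool_rot: [-0.0, 0.733, 0.68, -0.0]
contact_force: [-0.9, -0.3, -1.4]
gripper_width: 0.205
```

>>> {"name": "step_arm", "arguments": {
  "targets": [
    [0, 0, 1, 0, 1],
    [0, 0, 2, 0, 1],
    [0, 0, 3, 0, 1],
    [0, 0, 3, 0, 1]
  ]
}}

```text
t: 10.1
eef_pos: [0.5065, 0.1355, 0.1901]
tool_rot: [-0.0, 0.733, 0.68, -0.0]
contact_force: [-0.3, -0.8, -0.5]
gripper_width: 0.201
```

>>> {"name": "step_arm", "arguments": {
  "targets": [
    [0, 0, 1, 0, 1],
    [0, 0, 2, 0, 1]
  ]
}}

```text
t: 10.27
eef_pos: [0.5067, 0.1355, 0.1883]
tool_rot: [0.0, 0.733, 0.68, 0.0]
contact_force: [-0.4, -0.3, -0.7]
gripper_width: 0.206
```

>>> {"name": "step_arm", "arguments": {
  "targets": [
    [0, 0, 1, 0, 1],
    [0, 0, 2, 0, 1]
  ]
}}

```text
t: 10.43
eef_pos: [0.5067, 0.1354, 0.1862]
tool_rot: [0.0, 0.733, 0.68, -0.0]
contact_force: [0.4, -1.2, -0.7]
gripper_width: 0.199
```

>>> {"name": "step_arm", "arguments": {
  "targets": [
    [0, 0, 1, 0, 1],
    [0, 0, 2, 0, 1]
  ]
}}

```text
t: 10.6
eef_pos: [0.5067, 0.1354, 0.1842]
tool_rot: [0.0, 0.733, 0.68, -0.0]
contact_force: [-0.8, -1.1, 0.2]
gripper_width: 0.205
```

>>> {"name": "step_arm", "arguments": {
  "targets": [
    [0, 0, 1, 0, 1],
    [0, 0, 2, 0, 1]
  ]
}}

```text
t: 10.77
eef_pos: [0.5067, 0.1355, 0.1823]
tool_rot: [0.0, 0.733, 0.68, 0.0]
contact_force: [-0.5, -0.4, 1.2]
gripper_width: 0.201
```

>>> {"name": "step_arm", "arguments": {
  "targets": [
    [0, 0, 1, 0, 1],
    [0, 0, 2, 0, 1]
  ]
}}

```text
t: 10.93
eef_pos: [0.5068, 0.1355, 0.1804]
tool_rot: [0.0, 0.733, 0.68, 0.0]
contact_force: [-1.2, -2.4, 3.0]
gripper_width: 0.199
```

>>> {"name": "step_arm", "arguments": {
  "targets": [
    [0, 0, 0.5, 0, 1],
    [0, 0, 1, 0, 1]
  ]
}}

```text
t: 11.1
eef_pos: [0.5069, 0.1356, 0.1795]
tool_rot: [0.0, 0.733, 0.68, 0.0]
contact_force: [-0.0, -1.4, 3.3]
gripper_width: 0.199
```

>>> {"name": "step_arm", "arguments": {
  "targets": [
    [-0.2, 0, 0.5, 0, 1],
    [-0.3, 0, 1, 0, 1]
  ]
}}

```text
t: 11.27
eef_pos: [0.5069, 0.1356, 0.1786]
tool_rot: [0.0, 0.733, 0.68, 0.0]
contact_force: [0.0, -0.9, 4.1]
gripper_width: 0.205
```

>>> {"name": "step_arm", "arguments": {
  "targets": [
    [0, 0, 0.5, 0, 1],
    [0, 0, 1, 0, 1]
  ]
}}

```text
t: 11.43
eef_pos: [0.507, 0.1356, 0.1776]
tool_rot: [0.0, 0.733, 0.68, 0.001]
contact_force: [-0.4, -1.5, 5.8]
gripper_width: 0.203
```

>>> {"name": "step_arm", "arguments": {
  "targets": [
    [0, 0, 0.2, 0, 1],
    [0, 0, 0.2, 0, 1]
  ]
}}

```text
t: 11.6
eef_pos: [0.507, 0.1356, 0.1774]
tool_rot: [0.0, 0.733, 0.68, 0.001]
contact_force: [0.2, -1.6, 5.2]
gripper_width: 0.201
```

>>> {"name": "step_arm", "arguments": {
  "targets": [
    [0, 0, 0, 0, 0.7],
    [0, 0, 0, 0, 0.6],
    [0, 0, 0, 0, 0.5],
    [0, 0, 0, 0, 0.4],
    [0, 0, 0, 0, 0.3],
    [0, 0, 0, 0, 0.3]
  ]
}}

```text
t: 12.1
eef_pos: [0.5065, 0.1353, 0.177]
tool_rot: [-0.0, 0.733, 0.68, -0.0]
contact_force: [0.8, -0.7, -0.6]
gripper_width: 0.703
```

```bash
python3 - <<'E'
from h import *
go([.507,.135,.3],85.75)
c=cam('wrist','w7.png')
c=cam('scene')['frame']
cv2.imwrite('pics/s7.png',cv2.cvtColor(cv2.resize(c[20:230,200:400],None,fx=3,fy=2.8,interpolation=cv2.INTER_CUBIC),cv2.COLOR_RGB2BGR))
E
```

```text
pos [0.5065 0.1353 0.177 ] jaw 85.75 tilt 0.02 F [ 0.83 -0.68 -0.62] w 0.703 t 12.1
shift mm [  -0.3    0.5 -123. ] spin -0.0
```

View pics/w7.png

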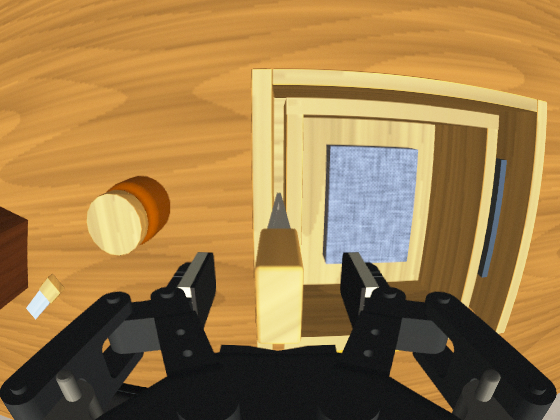

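View pics/s7.png

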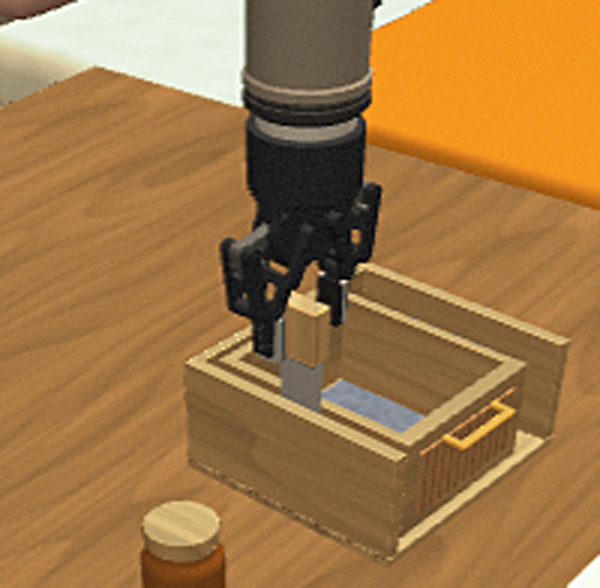

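Released; the head stands upright, clear of both pads. Retreating straight up.

>>> {"name": "step_arm", "arguments": {
  "targets": [
    [0, 0, -8, 0, 0.3],
    [0, 0, -20, 0, 0.3],
    [0, 0, -40, 0, 0.3],
    [0, 0, -65, 0, 0.3],
    [0, 0, -90, 0, 0.3],
    [0, 0, -110, 0, 0.3],
    [0, 0, -120, 0, 0.3],
    [0, 0, -120, 0, 0.3],
    [0, 0, -120, 0, 0.3]
  ]
}}

```text
t: 12.95
eef_pos: [0.5065, 0.1353, 0.297]
tool_rot: [-0.0, 0.733, 0.68, 0.0]
contact_force: [0.4, 0.5, -0.0]
gripper_width: 0.699
```

```bash
python3 - <<'E'
from h import *
go([.507,.135,.3],85.75)
c=cam('wrist','w8.png'); P=wcloud(c)
m=(P[...,2]>.135)&(P[...,2]<.19); m[330:]=0
n,l,s,ce=cv2.connectedComponentsWithStats(m.astype(np.uint8))
for i in range(1,n):
    if s[i,4]>50:
        q=P[l==i]; t=q[q[:,2]>np.percentile(q[:,2],90)-.006]; print(s[i],np.median(t[:,2]).round(4),cv2.minAreaRect((t[:,:2]*1000).astype(np.float32)))
cam('scene','s8.png'); cam('side','d8.png')
E
```

```text
pos [0.5065 0.1353 0.297 ] jaw 85.75 tilt 0.02 F [ 0.38  0.47 -0.03] w 0.699 t 12.95
shift mm [-0.3  0.5 -3. ] spin 0.0
[266 183  25  16 276] 0.1875 ((488.96826171875, 136.71083068847656), (17.565759658813477, 3.0788750648498535), 81.90412139892578)
```

View pics/s8.png

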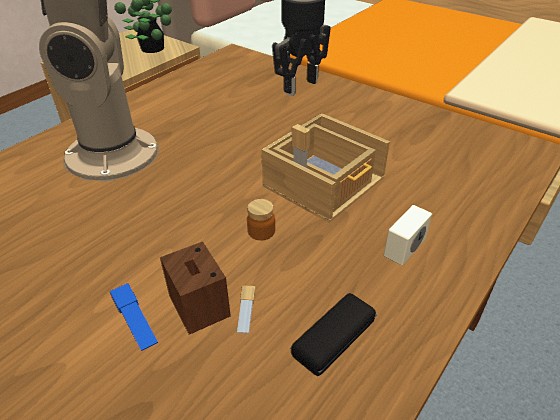

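View pics/w8.png

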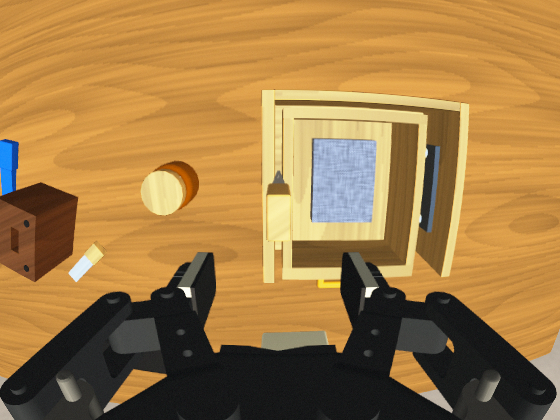

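```bash
python3 - <<'E'
from h import *
c=cam('wrist'); P=wcloud(c)
q=P[190:240,270:288].reshape(-1,3); t=q[abs(q[:,2]-.192)<.012]
print(len(t),np.median(t,0).round(4),[np.median(P[r,270:288,2]).round(4) for r in (196,215,235)],cv2.minAreaRect((t[:,:2]*1000).astype(np.float32)))
E
```

```text
842 [0.5028 0.1355 0.1908] [np.float64(0.1899), np.float64(0.1911), np.float64(0.1904)] ((504.0748596191406, 135.4491424560547), (12.516165733337402, 33.07524871826172), 85.7517318725586)
```

```bash
python3 -c "
from station import bot
print(bot.hand_in())"
```

```text
the job is handed in; nothing more can be done
None
```

The shim now stands wedged in the narrow -y gap of the chest, and I've handed the job in. I drew the larger oak-headed shim out of its stand and slid it in thin end down. I stopped when the felt push while sliding reached about 5 to 6 N, roughly 6 N with the shim's own weight added. Then I let go and lifted the gripper straight up; the last time reading before hand-in was about 13 s of the 51 s allowed.

**Last checks:**
- The head is level and in line with the gap. Its top is at about 0.191 m against the 0.192 m expected, so it did not spring back out. The tip is about 55 mm down in the gap.
- The gripper is clear of everything and the force reading is near zero.
- By eye, the candle, clock and glasses case stand where they were in the first picture.

**What disagreed:**
- **Gap width:** the camera put the gap at about 7.5 mm. The drag began deeper than that predicts, so it is nearer 8 mm. I went by the force.
- **Sideways force:** about 1.5 N towards -y remained on the tool just before I let go.
- **Look-alikes:** the blue shim and the small oak one were standing on their tips in the first pictures and were lying flat by the time the shim was lifted. The force readings showed no contact and the fingers were well clear of the blue one, so they seem to have toppled on their own. Both are still on the table.

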